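# Close up the vacuum fittings case

### The arm

A 6-joint arm with a two-finger parallel gripper is mounted at the origin on the work surface. World frame = base frame: x ahead of the robot, y to its left, z up, the work surface at z = 0. Lengths are in mm, angles in rad, forces in N, time in s.
With the tool pointing down it reaches from about 325 to 1000 mm from the base axis. Payload 5.1 kg.
Tool frame: the origin (TCP) lies at the very end of the fingers, on their centre line; the grasp point (between the pads) lies 19 mm behind it; x points along the fingers, z is the direction in which the jaws open and shut, and the axes are right-handed (so a half turn about x gives the same grasp; the last joint's range is limited). The gripper opens to 85 mm and grips with 20 to 120 N. Pads are 22 mm wide; open, the fingers measure 114 mm over their backs; the gripper's body (76 mm by 85 mm) begins 54 mm behind the grasp point. The pads swing forward as they close: fully open they stand 13 mm farther back than shut.
Start: joints at [-1.376, 0.124, 1.65, -0, 1.367, -0.083], TCP at [178.224, -625.077, 231.322] pointing down, gripper open.
Joint ranges: [-2.61, 2.61], [-1.02, 2.33], [0.03, 2.71], [-1.35, 4.49], [0.32, 2.68], [-2.91, 2.91]. Speed limits (rad/s): [2.57, 2.57, 3.14, 3.14, 3.14, 3.14].

### API

Orientations are given as a 3x3 rotation matrix whose columns are the frame's x, y, z axes.
In Python, from plant import observe, capture, job_done gives the robot as it stands. The module is installed in compiled form; this text tells all that it offers.
- The arm moves only by the shell command python3 -m jog 'ROWS'. ROWS is JSON, a list of rows, each a list of 3 entries, a list of its own where there are three numbers: the shift along the tool's x, y, z scaled (see below), then the turn, a rotation vector about the tool's x, y, z scaled (see below), then the opening in per cent of the stroke, from 0 (shut) to 100 (fully open). A call has 1 to 10 rows; each row shifts and turns the commanded pose from where the row before left it, along the tool's axes as they then stand; what a row does not reach is not made up. The controller multiplies each number of a shift by 0.02 m and each number of a turn by 0.1 rad. A row lasts 1/12 s, in which the tool goes at most 41.7 mm and 7.16 degrees, less where a joint would pass 70% of its speed; a pose out of reach is approached as far as the arm can. A call with a number of a shift or a turn outside -1 to 1 is refused whole. A call with a gripper value outside its range is refused whole. The fingers move at their own pace and stop on an object; the grip force is fixed at half the most. Time passes only in rows, so rows that do not move let the fingers close. It gives the time, the measured TCP pose, the force and the opening at its end, in the units of the state.
- observe(): the state, without advancing time (a new reading comes with each control period).
- capture(name): name is "side" or "top" or "wrist"; returns a dict with "frame" (384x512x3 uint8, red, green, blue), "range_z" (384x512 float32, mm along the optical axis (not along the pixel's ray), 0 where there is no reading), "vertical_fov" (degrees; the focal length in pixels is half the picture's height over the tangent of half this angle, whatever the lens; pixels are square), "cx", "cy" (the principal point, pixels), "world_from_camera" (4x4, takes a point from camera to world coordinates); the wrist camera has in their place "tool_from_camera" (4x4, takes a point from camera to tool coordinates, whose origin is the TCP and whose axes are the tool frame's). Camera axes: x right, y down, z forward; pixel columns grow to the right and rows downward; lengths in mm; the calibration is good to about 2 mm. A picture is of the moment at which its call begins: read the wrist's pose just before it.
- job_done(): hands the job in, once; it reports no verdict.
The state is a dict: "clock": time; "q": joint angles; "joint_vel": joint speeds; "effort": joint torques, N m; "position": TCP position; "tool_rot": TCP orientation; "ft_force": force on the tool from outside, world axes, zero at the start; "moment": the same for the moment, N m; "gripper_width": finger opening in mm.
Only numpy, scipy, OpenCV 4.12 (cv2) and the standard library are available. Lean on these libraries where they do the work, as an engineer would, in place of code of your own. Each camera call takes 0.05 s, during which the arm holds its last target. There are 200 camera calls.

### The job

Close up the case of vacuum fittings: with the fingers, first push the upright metal flap down until it lies flat inside the case, then push the open lid over until it is fully shut. Only push, without forcing anything: the fittings in the case and everything standing around it are not to be picked up, shifted or knocked over.

Things in the scene. Friction and masses are not known exactly. Their poses are not given: they have to be found in the camera images.
- case: Grey plastic carrying case, 250 x 200 mm, rim 90 mm above the table, walls 6 mm, fixed to the table (it does not slide). Origin: centre of its underside. Its x runs along the 250 mm length, its y from the side with the flap's hinge (-y) to the side with the lid's hinge (+y), z up. Foam insert inside, top 35 mm above the table.
- case_lid (a joint): Lid hinge angle, rad: 0 = shut on the rim, about 1.57 = lid upright, 2.05 = stop, leaning outwards. Stiff friction hinge about the case's x: the lid stays wherever it is left (about 0.5 Nm of friction, lid 0.3 kg), so it must be pushed all the way; 3 to 6 N at its free edge moves it. It swings from the case's +y side up and over to -y as it shuts. A flap that still stands blocks it at about 0.5 rad.
- lid_hinge (a point): Point on the lid's hinge axis, middle of its length, at the height of the rim (90 mm above the table) on the outer face of the case's +y wall. Axes as the case.
- lid_edge (a point): Middle of the lid's free edge on its outer (upper when shut) face: 200 mm from the hinge axis along the lid and 20 mm out from the plane of the hinge (the lid is a foam-filled slab 250 x 200, 20 mm thick, its outer face flat). With the lid shut it lies 110 mm above the table over the case's -y wall.
- case_flap (a joint): Flap hinge angle, rad: 0 = folded down level inside the case, about 1.57 = upright, 1.60 = stop. Friction hinge about the case's x: the flap stays where it is left (about 0.16 Nm, flap 0.12 kg); 1.5 to 4 N at its free edge moves it. It folds from upright near the case's -y wall towards +y.
- flap_hinge (a point): Point on the flap's hinge axis, middle of its length, on a low partition 35 mm in from the outer face of the case's -y wall, 60 mm above the table (30 mm below the rim). Axes as the case.
- flap_edge (a point): Middle of the flap's free edge on its outer (upper when folded) face: 120 mm from the hinge axis along the flap, 5 mm out. The flap is a plain aluminium plate 216 long, 120 deep, 5 thick. Folded down, its upper face lies 65 mm above the table, 25 mm below the rim.
- blank_flange: Bystander: flat round steel flange, diameter 54, 12 high, lying on the foam inside the case (mm). Origin: centre of its underside.
- tube_piece: Bystander: short steel tube with two rims, diameter 40, 20 high, standing on the foam inside the case (mm). Origin: centre of its underside.
- cup_a: Bystander: white plastic cup, 72 wide, 90 tall, beyond the case's +x end (mm). Origin: centre of its underside.
- cup_b: Bystander: white plastic cup, 72 wide, 90 tall, beside the case on its -y (flap) side (mm). Origin: centre of its underside.
- valve: Bystander: small steel valve with a black handle, 90 long, 70 tall, near the case's -x end (mm). Origin: centre of its underside.
- clamp_ring: Bystander: aluminium ring, diameter 60, 16 high, beside that cup beyond the case's +x end (mm). Origin: centre of its underside.
- gauge_head: Bystander: steel and black gauge head, diameter 48, 112 tall, standing on the case's +y side, behind the open lid (mm). Origin: centre of its underside.

How it is judged (in metres and radians):
On the way, in this order (a step that is already met when the one before it is completed fails the run):
1. the flap lies flat inside the case while the lid is still open (value of joint case_flap below 0.08 rad and value of joint case_lid above 0.9 rad), for 0.2 s.
2. the lid is shut over the folded flap (value of joint case_lid below 0.05 rad and value of joint case_flap below 0.08 rad), for 0.2 s.
At the end, for the whole second after the job is handed in: Lid within 0.05 rad (10 mm at its edge) of fully shut and at rest, flap within 0.08 rad (10 mm at its edge) of flat beneath it, every bystander at rest within 30 mm of where it began (all of step 2 and velocity of joint case_lid between -0.05 and 0.05 rad/s and linear speed of each of blank_flange, tube_piece, cup_a, cup_b, valve, clamp_ring, gauge_head below 0.03 m/s and distance of each of blank_flange, tube_piece, cup_a, cup_b, valve, clamp_ring, gauge_head from where it was at the start of the episode below 0.03 m); the robot touches nothing.
It fails at once if a bystander is lifted, knocked over or shifted by more than 30 mm (distance of any of blank_flange, tube_piece, cup_a, cup_b, valve, clamp_ring, gauge_head from where it was at the start of the episode above 0.03 m or angle between any of blank_flange, tube_piece, cup_a, cup_b, valve, clamp_ring, gauge_head's own z axis and vertical above 0.5 rad).
It fails at once if the case, its flap or its lid is forced or gripped (more than 40 N from the fingers) (contact force between the fingers and case above 40 N).
It also fails if it takes over 58 s, if anything falls off the work surface, if the arm or the gripper's body presses on something with over 40 N, if the wrist force passes 120 N, or if a joint passes its speed limit or range.

## Working session

There is one attempt and no reset: what is moved stays moved. The work goes in short steps, Python scripts to look and compute and a shell command to move; the robot and the scene stay as the last step left them, time stands still between calls to the robot, and variables do not carry over. Pictures are saved under pics/ and viewed, about 8 in all and at most 12, crops included, and the job is handed in when it is done.

```bash
mkdir -p pics
cat > h.py <<'E'
import numpy as np, cv2
from plant import observe, capture
def pts(c, s=None):
    h,w=c['range_z'].shape; f=h/2/np.tan(np.radians(c['vertical_fov'])/2)
    u,v=np.meshgrid(np.arange(w),np.arange(h)); z=c['range_z']
    P=np.stack([(u-c['cx'])*z/f,(v-c['cy'])*z/f,z,np.ones_like(z)],-1)
    if 'world_from_camera' in c: T=np.array(c['world_from_camera'])
    else:
        T=np.eye(4);T[:3,:3]=s['tool_rot'];T[:3,3]=s['position'];T=T@np.array(c['tool_from_camera'])
    W=(P@T.T)[...,:3]; W[z==0]=np.nan; return W
E
python3 - <<'E'
from h import *
s=observe();print(s)
a=capture('top');b=capture('side')
np.savez('a.npz',t=pts(a),s=pts(b),tf=a['frame'],sf=b['frame'])
for c in(a,b):print(np.round(c['world_from_camera'],2),c['vertical_fov'],c['cx'],c['cy'])
cv2.imwrite('pics/1.png',a['frame'][...,::-1]);cv2.imwrite('pics/2.png',b['frame'][...,::-1])
E
```

```text
{'clock': 0.0, 'q': array([-1.37558149e+00,  1.24498869e-01,  1.65170426e+00, -2.93244939e-05,
        1.36748784e+00, -8.26025609e-02]), 'joint_vel': array([ 0.0009232 ,  0.00078214, -0.00089858, -0.00141902,  0.00045056,
       -0.00169467]), 'effort': array([-9.20962375e-04, -4.23614216e+01, -3.65454733e+01, -1.58658936e-04,
        6.95426817e-03, -3.93737480e-06]), 'position': array([ 178.1091206 , -624.47529502,  230.03916548]), 'tool_rot': array([[-4.35199952e-04,  9.61654721e-01,  2.74262662e-01],
       [ 2.05288581e-03,  2.74262969e-01, -9.61652541e-01],
       [-9.99997798e-01,  1.44518788e-04, -2.09352657e-03]]), 'ft_force': array([ 0.52988351, -0.49771459, -0.20415709]), 'moment': array([ 0.01489601,  0.01757088, -0.03369444]), 'gripper_width': 85.45554082155567}
[[ 1.00000e-02 -9.90000e-01  1.20000e-01  4.66210e+02]
 [-1.00000e+00 -1.00000e-02 -2.00000e-02  8.03100e+01]
 [ 2.00000e-02 -1.20000e-01 -9.90000e-01  1.05606e+03]
 [ 0.00000e+00  0.00000e+00  0.00000e+00  1.00000e+00]] 45.23813856506561 257.75562970031444 189.52043607808935
[[-7.90000e-01 -5.60000e-01  2.50000e-01  3.08110e+02]
 [-6.10000e-01  7.20000e-01 -3.30000e-01  4.35480e+02]
 [ 1.00000e-02 -4.10000e-01 -9.10000e-01  1.14167e+03]
 [ 0.00000e+00  0.00000e+00  0.00000e+00  1.00000e+00]] 44.1265419633519 252.0567658619074 196.37075665220885
```

View pics/1.png

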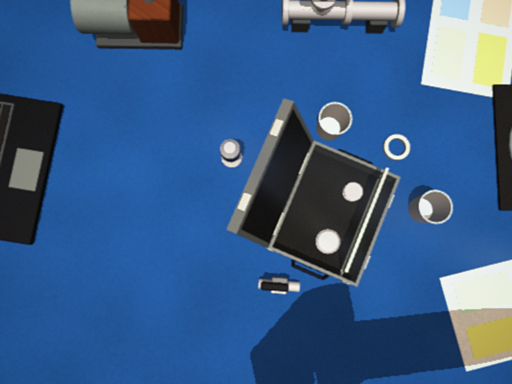

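View pics/2.png

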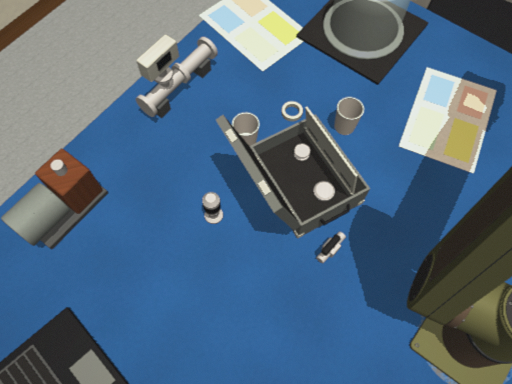

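The top view shows the case at about (325,215), with the lid's free edge running (290,103)–(235,232) and the flap's upper edge (387,170)–(346,270). cup_a is at (335,120), the ring (397,147), cup_b (432,207), the valve (280,285) and the gauge (231,152). The side view agrees.

Run:
```python
from h import *
d=np.load('a.npz')
for n in('t','s'):
    W=d[n].reshape(-1,3)
    # rim points: z 84..93 near case
    for lo,hi in((84,95),(150,190)):
        m=(W[:,2]>lo)&(W[:,2]<hi)&(abs(W[:,0]-430)<180)&(abs(W[:,1]+0)<200)
        print(n,lo,m.sum(),W[m].min(0).round(),W[m].max(0).round())
W=d['t']
for nm,(u,v) in dict(lidA=(290,103),lidB=(235,231),hA=(313,144),hB=(273,248),rimC=(397,180),rimD=(357,282),flA=(387,170),flB=(347,270),cupa=(335,105),cupb=(432,192),cupbR=(450,207),valve=(280,285),ring=(397,136),gauge=(231,147),tube=(353,191),fl=(328,241)).items():
    p=W[v-3:v+4,u-3:u+4].reshape(-1,3);i=np.nanargmax(p[:,2]);print(nm,W[v,u].round(),'top',p[i].round())
# fit by side of case frame: print histogram of flap
W=d['t'].reshape(-1,3)
m=(W[:,2]>84)&(W[:,2]<96)&(abs(W[:,0]-430)<200)&(abs(W[:,1]+60)<200)
im=m.reshape(384,512).astype(np.uint8)*255
m2=(W[:,2]>120)&(W[:,2]<260)
im2=m2.reshape(384,512).astype(np.uint8)*255
cv2.imwrite('pics/3.png',cv2.resize(np.dstack([im,im2,d['tf'][...,0]])[70:310,180:480],None,fx=2.5,fy=2.5,interpolation=0))
```

```text
t 84 836 [ 382. -200.   84.] [609.  45.  95.]
t 150 924 [ 417. -184.  150.] [610.  76. 190.]
s 84 620 [ 380. -200.   84.] [610.  62.  95.]
s 150 592 [ 413. -184.  150.] [610.  92. 190.]
lidA [711.  13. 278.] top [708.  12. 280.]
lidB [488. 105. 280.] top [484. 104. 280.]
hA [680. -52.  91.] top [682. -44. 109.]
hB [458.  32.  90.] top [456.  30.  93.]
rimC [ 604. -230.   92.] top [ 606. -232.   93.]
rimD [ 390. -143.   86.] top [ 396. -146.   91.]
flA [ 611. -184.  179.] top [ 605. -177.  182.]
flB [ 419. -104.  177.] top [ 423. -105.  181.]
cupa [ 770. -103.   78.] top [ 771. -102.   92.]
cupb [ 581. -311.   76.] top [ 581. -304.   93.]
cupbR [ 548. -344.   87.] top [ 546. -344.   91.]
valve [381.  16.  66.] top [379.  22.  73.]
ring [ 718. -258.   15.] top [ 717. -264.   19.]
gauge [667. 122. 111.] top [660. 115. 115.]
tube [ 584. -145.   53.] top [ 588. -151.   58.]
fl [474. -90.  47.] top [481. -87.  50.]
```

View pics/3.png

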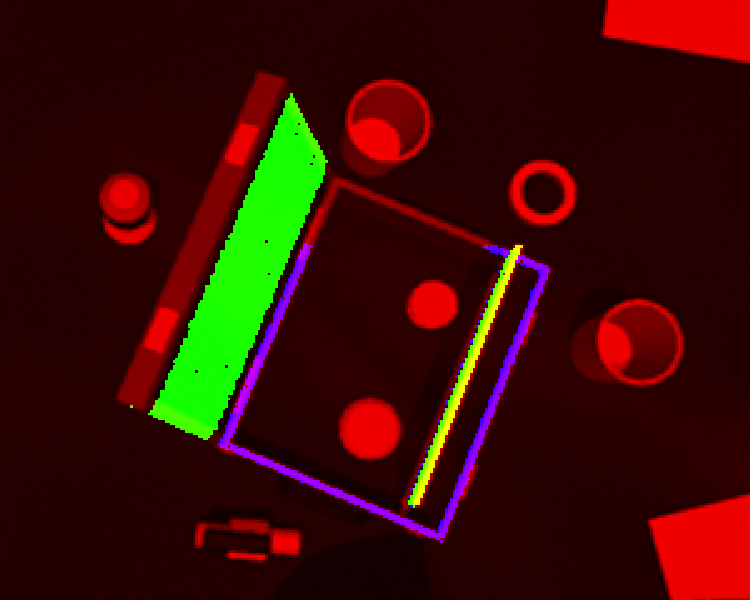

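The mask overlay shows the flap edge (yellow) and the rim quadrilateral clearly. Next I fit the case frame, then yaw the tool so that tool y points along case +x and tool z along case −y.

```bash
cat >> h.py <<'E'
C=np.array([534.,-98.]);YAW=-0.388
def tocase(p):
    p=np.asarray(p,float);c,s=np.cos(YAW),np.sin(YAW);d=p[...,:2]-C
    return np.concatenate([np.stack([d[...,0]*c+d[...,1]*s,-d[...,0]*s+d[...,1]*c],-1),p[...,2:3]],-1)
def rep():
    s=observe();R=s['tool_rot'];c,q=np.cos(YAW),np.sin(YAW);A=np.array([[c,q,0],[-q,c,0],[0,0,1]])
    print('t',round(s['clock'],2),'case',tocase(s['position']).round(1),'F',(A@s['ft_force']).round(1),'w',round(s['gripper_width']));return s
E
python3 - <<'E'
from h import *
d=np.load('a.npz')
for n in 'ts':
    W=d[n].reshape(-1,3);W=W[np.isfinite(W[:,2])]
    K=tocase(W)
    m=(K[:,2]>172)&(K[:,2]<186)&(abs(K[:,1]+60)<40)&(abs(K[:,0])<130); k=W[m]
    v=cv2.fitLine(k[:,:2].astype(np.float32),cv2.DIST_HUBER,0,.01,.01).ravel();print('flap yaw',np.arctan2(v[1],v[0]),K[m].mean(0).round(1),np.percentile(K[m],[2,98],0).round(1).tolist(),m.sum())
    m=(K[:,2]>130)&(K[:,2]<260)&(K[:,1]>60)&(K[:,1]<200)&(abs(K[:,0])<110)
    print('lid slope dy/dz',np.polyfit(K[m,2],K[m,1],1),K[m].max(0))
    m=(K[:,2]>87)&(K[:,2]<93)&(abs(K[:,0])<140)&(K[:,1]<-80)&(K[:,1]>-120); print('rim',np.percentile(K[m],[2,50,98],0).round(1).tolist())
    m=(K[:,2]>80)&(K[:,2]<100)&(abs(K[:,0])<140)&(K[:,1]<-140); print('cupb',np.percentile(K[m],[1,99],0).round(1).tolist())
E
python3 -m jog '[[[0,0,0],[0.95,0,0],0],[[0,0,0],[0.95,0,0],0],[[0,0,0],[0.95,0,0],0],[[0,0,0],[0.95,0,0],0],[[0,0,0],[0.95,0,0],0],[[0,0,0],[0.95,0,0],0],[[0,0,0],[0.95,0,0],0],[[0,0,0],[0,0,0],0]]'
python3 -c "
from h import *
s=rep();print(s['q'].round(2),s['tool_rot'].round(3))"
```

```text
flap yaw -0.3962635 [ -0.9 -47.4 178.6] [[-103.5, -50.5, 173.0], [103.5, -44.4, 181.9]] 325
lid slope dy/dz [ 0.34915952 68.90499399] [109.94617527 161.30724097 259.98435582]
rim [[-123.0, -98.8, 87.4], [-0.1, -95.1, 89.8], [123.0, -82.8, 92.7]]
cupb [[59.5, -225.6, 80.2], [128.8, -155.9, 93.8]]
flap yaw -0.3959705 [ -5.8 -46.9 179.4] [[-106.9, -50.3, 172.6], [101.1, -43.8, 184.2]] 264
lid slope dy/dz [ 0.35021273 68.02349667] [109.68270589 159.37289641 259.91858612]
rim [[-126.0, -100.3, 87.5], [-20.2, -95.4, 90.9], [118.0, -82.5, 92.9]]
cupb [[57.7, -226.4, 80.3], [127.5, -155.9, 96.9]]
clock: 0.77
position: [178.2, -624.7, 230.6]
tool_rot: [[-0.0, 0.925, -0.379], [0.001, -0.379, -0.925], [-1.0, -0.001, -0.001]]
ft_force: [0.3, -0.2, -0.2]
gripper_width: 0.4
t 0.77 case [-130.1 -622.2  230.6] F [ 0.3 -0.1 -0.2] w 0
[-1.38  0.12  1.65  0.    1.37  0.58] [[-0.     0.925 -0.379]
 [ 0.001 -0.379 -0.925]
 [-1.    -0.001 -0.001]]
```

The frame is confirmed: both views agree, the flap is at ~1.43 rad and the lid at ~1.9 rad. Now I travel to a point behind the flap.

```bash
python3 -m jog '[[[0,0.2,-1],[0,0,0],0],[[0,0.2,-1],[0,0,0],0],[[0,0.2,-1],[0,0,0],0],[[0,0.2,-1],[0,0,0],0],[[0,0.2,-1],[0,0,0],0],[[0,0.2,-1],[0,0,0],0],[[0,0.2,-1],[0,0,0],0],[[0,0.2,-1],[0,0,0],0],[[0,0.2,-1],[0,0,0],0],[[0,0.2,-1],[0,0,0],0]]' >/dev/null
python3 -m jog '[[[0,0.2,-1],[0,0,0],0],[[0,0.2,-1],[0,0,0],0],[[0,0.2,-1],[0,0,0],0],[[0,0.2,-1],[0,0,0],0],[[0,0.2,-1],[0,0,0],0],[[0,0.2,-1],[0,0,0],0],[[0,0.2,-1],[0,0,0],0],[[0,0.2,-1],[0,0,0],0],[[0,0.2,-1],[0,0,0],0],[[0,0.2,-1],[0,0,0],0]]' >/dev/null
python3 -c "
from h import *
rep()"
python3 -m jog '[[[0,0.2,-1],[0,0,0],0],[[0,0.2,-1],[0,0,0],0],[[0,0.2,-1],[0,0,0],0],[[0,0.2,-1],[0,0,0],0],[[0,0,0],[0,0,0],0],[[0,0,0],[0,0,0],0]]' >/dev/null
python3 -c "
from h import *
s=rep();print(s['q'].round(2),s['tool_rot'].round(3))
c=capture('side');cv2.imwrite('pics/4.png',c['frame'][...,::-1])"
```

```text
t 2.43 case [ -50.4 -221.4  231. ] F [0.9 0.1 0.2] w 0
t 2.93 case [ -34.5 -141.9  231. ] F [-0.7 -0.8  0.6] w 0
[-0.56 -0.22  1.98 -0.    1.38  1.4 ] [[-0.001  0.927 -0.374]
 [-0.    -0.374 -0.927]
 [-1.    -0.001  0.   ]]
```

View pics/4.png

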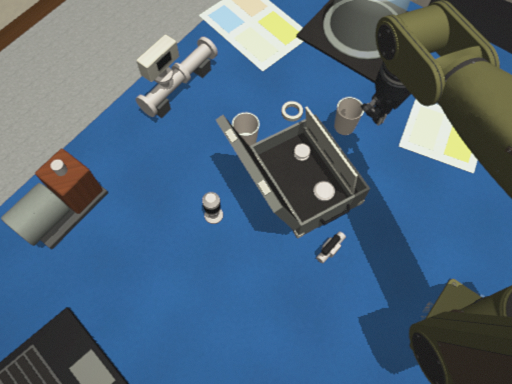

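The gripper hangs at about (375,107), clear of cup_b and behind the flap. Now I descend and push the flap along its arc.

```bash
python3 -m jog '[[[0.89,0,-0.78],[0,0,0],0],[[0.89,0,-0.78],[0,0,0],0],[[0.89,0,-0.78],[0,0,0],0],[[0.89,0,-0.78],[0,0,0],0],[[0,0,0],[0,0,0],0],[[0,0,0],[0,0,0],0]]' >/dev/null
python3 -c "
from h import *
rep()"
python3 -m jog '[[[0.06,0,-0.4],[0,0,0],0],[[0.06,0,-0.4],[0,0,0],0],[[0,0,0],[0,0,0],0]]'  >/dev/null
python3 -c "
from h import *
rep()"
python3 -m jog '[[[0.06,0,-0.4],[0,0,0],0],[[0.06,0,-0.4],[0,0,0],0],[[0,0,0],[0,0,0],0]]'  >/dev/null
python3 -c "
from h import *
rep()
K=tocase(pts(capture('top')).reshape(-1,3));m=(K[:,2]>120)&(K[:,1]>-70)&(K[:,1]<60)&(abs(K[:,0]-80)<25);print(K[m].mean(0),K[m,2].max(),m.sum())"
```

```text
t 3.48 case [-35.2 -80.6 159. ] F [ 0.5  0.5 -0.1] w 0
t 3.73 case [-33.6 -63.6 158.9] F [-0.6  0.1 -0.3] w 0
t 3.98 case [-34.3 -46.9 155.5] F [-0.9  0.4  0.4] w 0
[ 80.03621834 -36.21175727 160.57176034] 178.83173531416026 150
```

```bash
cat >> h.py <<'E'
def flap():
    K=tocase(pts(capture('top')).reshape(-1,3));m=(K[:,2]>70)&(K[:,1]>-62)&(K[:,1]<60)&(abs(K[:,0]-60)<20)
    k=K[m]
    if m.sum()>5: i=k[:,2]>k[:,2].max()-8; print('flap top',k[i].mean(0).round(1),k[:,2].max().round(1),'th',np.arcsin((k[i,2].max()-60)/120).round(2),m.sum())
    else: print('flap low',m.sum())
E
python3 -m jog '[[[0.2,0,-0.45],[0,0,0],0],[[0.2,0,-0.45],[0,0,0],0],[[0,0,0],[0,0,0],0]]' >/dev/null
python3 -c "
from h import *
rep();flap()"
python3 -m jog '[[[0.3,0,-0.42],[0,0,0],0],[[0.3,0,-0.42],[0,0,0],0],[[0,0,0],[0,0,0],0]]'  >/dev/null
python3 -c "
from h import *
rep();flap();c=capture('side');cv2.imwrite('pics/5.png',cv2.resize(c['frame'][80:260,180:440,::-1],None,fx=2.5,fy=2.5))"
```

```text
t 4.28 case [-34.9 -28.6 146.3] F [ 0.1  0.3 -0.4] w 0
flap top [ 60.7  -9.4 166. ] 170.0 th 1.16 139
t 4.58 case [-35.3 -12.  133.7] F [-0.2  0.7  0.3] w 0
flap top [ 64.2  10.6 152. ] 156.6 th 0.94 238
```

View pics/5.png

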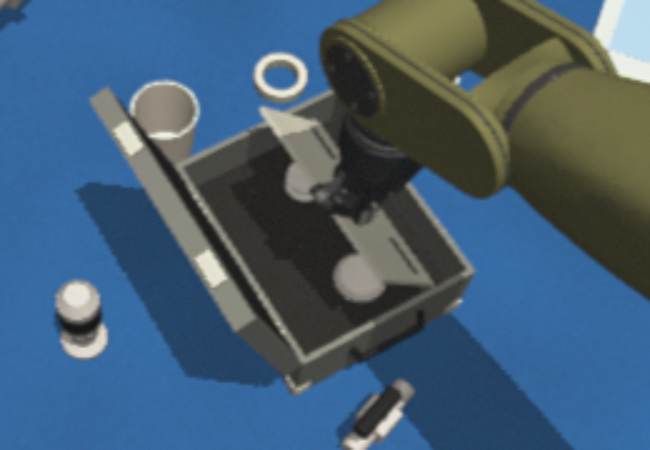

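The flap is folding, at ~0.94 rad, and the fingers are on its upper face at about (345,195). I continue along the arc.

```bash
python3 -m jog '[[[0.37,0,-0.34],[0,0,0],0],[[0.37,0,-0.34],[0,0,0],0],[[0.43,0,-0.27],[0,0,0],0],[[0.43,0,-0.27],[0,0,0],0],[[0,0,0],[0,0,0],0]]' >/dev/null
python3 -c "
from h import *
rep();flap()"
python3 -m jog '[[[0.46,0,-0.17],[0,0,0],0],[[0.46,0,-0.17],[0,0,0],0],[[0.25,0,-0.05],[0,0,0],0],[[0.25,0,-0.05],[0,0,0],0],[[0,0,0],[0,0,0],0]]'  >/dev/null
python3 -c "
from h import *
rep();flap()"
python3 -m jog '[[[0.2,0,0],[0,0,0],0],[[0.2,0,0],[0,0,0],0],[[0,0,0],[0,0,0],0]]'  >/dev/null
python3 -c "
from h import *
rep();flap()"
```

```text
t 5.1 case [-36.1  11.9 100.6] F [-0.7 -0.5  0.4] w 0
flap top [ 65.7  39.4 110. ] 114.9 th 0.47 451
t 5.57 case [-35.4  19.9  73.3] F [-0.7  0.2 -0.8] w 0
flap top [66.  29.2 74. ] 79.4 th 0.16 352
t 5.87 case [-34.7  19.8  66.3] F [ 0.2 -0.3 -0.8] w 0
flap top [63.6 18.2 70.7] 72.3 th 0.1 10
```

```bash
python3 -m jog '[[[0.1,0,0],[0,0,0],0],[[0,0,0],[0,0,0],0]]'
python3 -m jog '[[[0.1,0,0],[0,0,0],0],[[0,0,0],[0,0,0],0],[[0,0,0],[0,0,0],0]]'
python3 -c "
from h import *
rep()
K=tocase(pts(capture('top')).reshape(-1,3))
for x in (-80,60):
  m=(K[:,2]>50)&(K[:,2]<100)&(K[:,1]>-55)&(K[:,1]<50)&(abs(K[:,0]-x)<20);print(m.sum(),np.polyfit(K[m,1],K[m,2],1),K[m,2].mean())
"
```

```text
clock: 6.08
position: [509.8, -66.6, 65.1]
tool_rot: [[0.0, 0.926, -0.378], [-0.0, -0.378, -0.926], [-1.0, 0.0, 0.0]]
ft_force: [0.5, -0.3, -0.3]
gripper_width: 0.3
clock: 6.33
position: [510.0, -66.6, 64.9]
tool_rot: [[-0.001, 0.926, -0.378], [-0.0, -0.378, -0.926], [-1.0, -0.0, 0.0]]
ft_force: [-5.6, 1.1, 12.4]
gripper_width: 0.1
t 6.33 case [-34.1  20.   64.9] F [-5.6 -1.1 12.4] w 0
539 [-3.16055747e-03  6.46841492e+01] 64.73249755583076
522 [2.06252723e-03 6.48320825e+01] 64.8360854825822
```

The flap is flat: its face is at 64.8 mm with zero slope, and the contact force was 12 N. Next I raise the tool and go over the lid to its outer side.

```bash
python3 -m jog '[[[-1,0,0],[0,0,0],0],[[-1,0,0],[0,0,0],0],[[-1,0,0],[0,0,0],0],[[-1,0,0],[0,0,0],0],[[-1,0,0],[0,0,0],0],[[-1,0,0],[0,0,0],0],[[-1,0,0],[0,0,0],0],[[-1,0,0],[0,0,0],0],[[-1,0,0],[0,0,0],0],[[-1,0,0],[0,0,0],0]]' >/dev/null
python3 -m jog '[[[-1,0,0],[0,0,0],0],[[-1,0,0],[0,0,0],0],[[-1,0,0],[0,0,0],0],[[-0.5,0,0],[0,0,0],0],[[0,0,0],[0,0,0],0],[[0,0,0],[0,0,0],0]]' >/dev/null
python3 -c "
from h import *
s=rep();print(s['q'].round(2))
K=tocase(pts(capture('top')).reshape(-1,3))
m=(K[:,2]>50)&(K[:,2]<100)&(K[:,1]>-55)&(K[:,1]<45)&(abs(K[:,0])<95);print(m.sum(),np.polyfit(K[m,1],K[m,2],1),K[m,2].mean())
K=tocase(pts(capture('side')).reshape(-1,3));m=(K[:,2]>s['position'][2]-20)
k=K[m]-tocase(s['position'])
for x0 in range(-320,120,40):
  n=(k[:,0]>x0)&(k[:,0]<x0+40)
  if n.sum():print(x0,k[n].min(0).round(),k[n].max(0).round())
"
```

```text
t 7.72 case [-34.4  19.9 332.7] F [ 0.4 -0.8 -1.1] w 0
[-0.23 -0.22  1.82 -0.    1.55  1.72]
1445 [3.90784895e-03 6.47005078e+01] 64.78192256341477
-320 [-320.  -14.  259.] [-280.   14.  342.]
-280 [-280.  -54.  256.] [-240.   18.  342.]
-240 [-240.  -77.  256.] [-200.   21.  339.]
-200 [-200.  -74.  254.] [-160.   23.  334.]
-160 [-160.  -78.  241.] [-120.   39.  329.]
-120 [-120.  -75.  238.] [-80.  45. 324.]
-80 [-80. -68. 235.] [-40.  53. 321.]
-40 [-40. -64.   2.] [ -0.  61. 321.]
0 [  0. -22.   9.] [ 33.  63. 319.]
```

```bash
python3 -m jog '[[[0,0,-1],[0,0,0],0],[[0,0,-1],[0,0,0],0],[[0,0,-1],[0,0,0],0],[[0,0,-1],[0,0,0],0],[[0,0,-1],[0,0,0],0],[[0,0,-1],[0,0,0],0],[[0,0,-1],[0,0,0],0],[[0,0,-1],[0,0,0],0],[[0,0,-1],[0,0,0],0],[[0,0,-1],[0,0,0],0]]' >/dev/null
python3 -m jog '[[[0,0,-0.5],[0,0,0],0],[[0,0,0],[0,0,0],0],[[0,0,0],[0,0,0],0]]' >/dev/null
python3 -c "
from h import *
s=rep();print(s['q'].round(2),s['tool_rot'].round(2).tolist())"
python3 -m jog '[[[0.88,0,0],[0,0,0],0],[[0.88,0,0],[0,0,0],0],[[0.88,0,0],[0,0,0],0],[[0.88,0,0],[0,0,0],0],[[0.88,0,0],[0,0,0],0],[[0,0,0],[0,0,0],0],[[0,0,0],[0,0,0],0]]' >/dev/null
python3 -c "
from h import *
s=rep()
c=capture('side');cv2.imwrite('pics/6.png',cv2.resize(c['frame'][80:300,150:440,::-1],None,fx=2.2,fy=2.2))"
```

```text
t 8.9 case [-34.9 229.7 331.6] F [0.3 0.7 0.8] w 0
[ 0.13 -0.02  1.64 -0.    1.53  2.08] [[-0.0, 0.93, -0.38], [-0.0, -0.38, -0.93], [-1.0, -0.0, 0.0]]
t 9.48 case [-35.  228.6 243.7] F [ 0.5  0.2 -0.2] w 0
```

View pics/6.png

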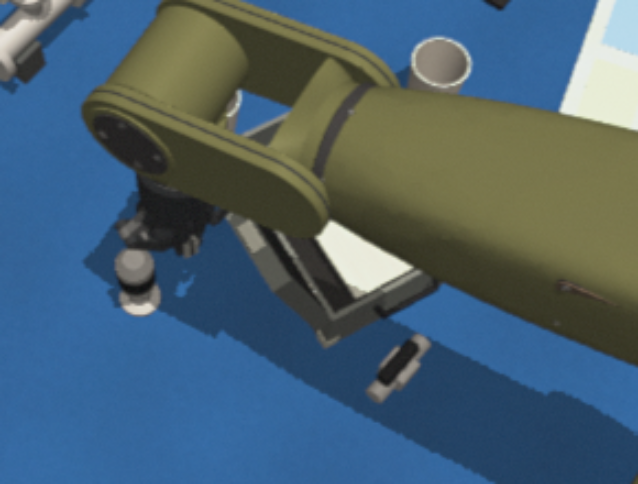

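The gripper is behind the lid, above the gauge head at about (137,280) and well clear of it. I push the lid towards −y, with the fingers' overlap just below its edge.

```bash
cat >> h.py <<'E'
def lid():
    for n in('top','side'):
        K=tocase(pts(capture(n)).reshape(-1,3));m=(K[:,2]>98)&(K[:,2]<300)&(K[:,1]>-112)&(K[:,1]<180)&(K[:,0]>50)&(K[:,0]<112)
        if m.sum()>10:
            k=K[m];print(n,m.sum(),'zmax',k[:,2].max().round(1),'y at',k[k[:,2].argmax()].round(),'ymin',k[:,1].min().round(1),'slope',np.polyfit(k[:,1],k[:,2],1).round(3))
E
python3 -m jog '[[[-0.7,0,1],[0,0,0],0],[[0,0,0.5],[0,0,0],0],[[0,0,0.5],[0,0,0],0],[[0,0,0.5],[0,0,0],0],[[0,0,0.5],[0,0,0],0],[[0,0,0],[0,0,0],0]]' 
python3 -c "
from h import *
rep();lid()"
python3 -m jog '[[[0,0,0.5],[0,0,0],0],[[0,0,0.5],[0,0,0],0],[[0,0,0.5],[0,0,0],0],[[0,0,0.5],[0,0,0],0],[[0,0,0],[0,0,0],0]]' 
python3 -c "
from h import *
rep();lid()"
```

```text
clock: 10.03
position: [567.1, 71.5, 261.5]
tool_rot: [[0.005, 0.925, -0.379], [0.0, -0.379, -0.925], [-1.0, 0.004, -0.002]]
ft_force: [1.3, 0.2, 1.0]
gripper_width: 0.1
t 10.03 case [-33.5 169.4 261.5] F [1.1 0.7 1. ] w 0
top 87 zmax 288.8 y at [110. 144. 289.] ymin 130.8 slope [-6.40000e-02  2.94232e+02]
clock: 10.55
position: [550.3, 33.5, 258.6]
tool_rot: [[-0.001, 0.925, -0.379], [-0.001, -0.379, -0.925], [-1.0, -0.001, 0.002]]
ft_force: [0.6, -0.4, 0.6]
gripper_width: 0.3
t 10.55 case [-34.6 127.9 258.6] F [ 0.7 -0.2  0.6] w 0
top 266 zmax 298.3 y at [ 82.  99. 298.] ymin 90.7 slope [ -1.925 480.965]
side 479 zmax 287.6 y at [ 69. 112. 288.] ymin 110.2 slope [ -19.384 2432.452]
```

```bash
python3 -m jog '[[[0,0,0.5],[0,0,0],0],[[0,0,0.5],[0,0,0],0],[[0,0,0.5],[0,0,0],0],[[0,0,0.5],[0,0,0],0],[[0,0,0.5],[0,0,0],0],[[0,0,0.5],[0,0,0],0],[[0,0,0],[0,0,0],0]]' >/dev/null
python3 -c "
from h import *
rep();lid()"
python3 -m jog '[[[0.2,0,0.55],[0,0,0],0],[[0.2,0,0.55],[0,0,0],0],[[0.2,0,0.55],[0,0,0],0],[[0.32,0,0.5],[0,0,0],0],[[0.32,0,0.5],[0,0,0],0],[[0.32,0,0.5],[0,0,0],0],[[0,0,0],[0,0,0],0]]' >/dev/null
python3 -c "
from h import *
rep();lid();c=capture('side');cv2.imwrite('pics/7.png',cv2.resize(c['frame'][80:300,150:440,::-1],None,fx=2.2,fy=2.2))"
```

```text
t 11.23 case [-34.3  67.8 259. ] F [-0.3 -0.5 -0. ] w 0
top 903 zmax 286.6 y at [ 80.  41. 287.] ymin 27.7 slope [ -2.183 371.739]
side 1444 zmax 289.5 y at [ 78.  41. 289.] ymin 29.7 slope [ -2.441 393.143]
t 11.92 case [-35.3   4.8 225.4] F [-0.1  0.3  0.7] w 0
top 2357 zmax 249.1 y at [ 71. -31. 249.] ymin -40.5 slope [ -0.984 218.553]
side 1875 zmax 253.2 y at [ 78. -23. 253.] ymin -39.5 slope [ -1.005 221.594]
```

View pics/7.png

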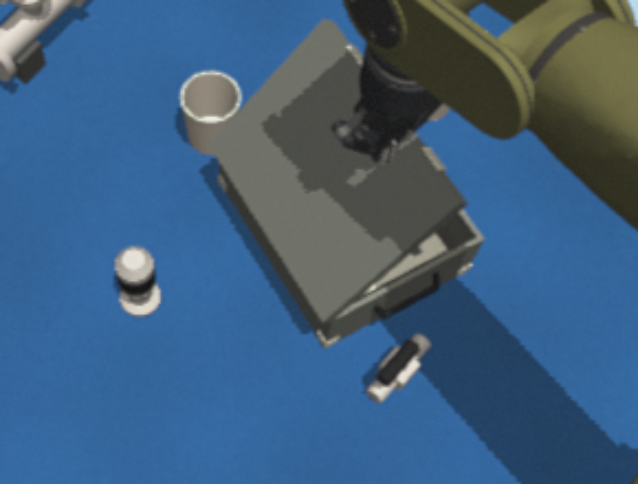

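The lid is at ~0.78 rad, with the fingers on its outer face at about (365,145). Nothing else has been disturbed, so I continue down the arc.

```bash
python3 -m jog '[[[0.55,0,0.6],[0,0,0],0],[[0.55,0,0.6],[0,0,0],0],[[0.47,0,0.35],[0,0,0],0],[[0.47,0,0.35],[0,0,0],0],[[0.47,0,0.35],[0,0,0],0],[[0,0,0],[0,0,0],0]]' >/dev/null
python3 -c "
from h import *
rep();lid()"
python3 -m jog '[[[0.52,0,0.23],[0,0,0],0],[[0.52,0,0.23],[0,0,0],0],[[0.52,0,0.23],[0,0,0],0],[[0.4,0,0.1],[0,0,0],0],[[0.4,0,0.1],[0,0,0],0],[[0.3,0,0],[0,0,0],0],[[0,0,0],[0,0,0],0]]' >/dev/null
python3 -c "
from h import *
rep();lid()"
```

```text
t 12.57 case [-36.  -39.4 174.2] F [-0.1  0.3  0. ] w 0
top 2807 zmax 188.4 y at [ 93. -74. 188.] ymin -86.3 slope [ -0.413 153.348]
side 1896 zmax 190.9 y at [ 77. -73. 191.] ymin -83.3 slope [ -0.416 155.297]
t 13.25 case [-35.7 -55.9 122.2] F [-0.1  0.5 -0.4] w 0
top 2734 zmax 128.3 y at [ 79. -93. 128.] ymin -101.6 slope [-7.00000e-02  1.16967e+02]
side 1760 zmax 131.3 y at [ 93. -91. 131.] ymin -101.7 slope [-7.40000e-02  1.18731e+02]
```

Now the last 12 mm, in gentle steps.

```bash
python3 -m jog '[[[0.2,0,0],[0,0,0],0],[[0.2,0,0],[0,0,0],0],[[0.1,0,0],[0,0,0],0],[[0.1,0,0],[0,0,0],0],[[0,0,0],[0,0,0],0]]' >/dev/null
python3 -c "
from h import *
rep();lid()"
python3 -m jog '[[[0.08,0,0],[0,0,0],0],[[0,0,0],[0,0,0],0],[[0,0,0],[0,0,0],0]]' |grep -A3 -E "force|posi"
```

```text
t 13.77 case [-34.5 -55.7 112. ] F [-0.5 -0.7 -0.4] w 0
top 2690 zmax 116.8 y at [ 96. -82. 117.] ymin -102.5 slope [-1.30000e-02  1.11011e+02]
side 1716 zmax 120.1 y at [ 61. -96. 120.] ymin -103.5 slope [-1.80000e-02  1.12736e+02]
position: [481.0, -136.5, 110.5]
tool_rot: [[-0.0, 0.926, -0.378], [0.0, -0.378, -0.926], [-1.0, -0.0, -0.0]]
ft_force: [-0.1, 0.7, 0.8]
gripper_width: 0.1
```

```bash
python3 -m jog '[[[0.06,0,0],[0,0,0],0],[[0,0,0],[0,0,0],0],[[0,0,0],[0,0,0],0]]' |grep -E "force|posi"
python3 -m jog '[[[0.06,0,0],[0,0,0],0],[[0,0,0],[0,0,0],0],[[0,0,0],[0,0,0],0]]' |grep -E "force|posi"
python3 -c "
from h import *
rep();lid()"
```

```text
position: [481.1, -136.6, 110.0]
ft_force: [-2.5, -0.3, 5.1]
position: [481.2, -136.7, 109.9]
ft_force: [-4.7, 1.4, 10.2]
t 14.62 case [-34.3 -55.8 109.9] F [-4.8 -0.5 10.2] w 0
top 2673 zmax 115.5 y at [ 83.  24. 116.] ymin -102.6 slope [  0.   109.78]
side 1707 zmax 118.4 y at [ 92.  -8. 118.] ymin -103.4 slope [-5.00000e-03  1.11524e+02]
```

The lid is shut: its slope is 0 and the stop is pushing back with 10 N. I retreat and check the bystanders.

```bash
python3 -m jog '[[[-0.3,0,0],[0,0,0],0],[[-1,0,0],[0,0,0],0],[[-1,0,0],[0,0,0],0],[[-1,0,0],[0,0,0],0],[[-1,0,0],[0,0,0],0],[[-1,0,0],[0,0,0],0],[[-1,0,0],[0,0,0],0],[[-1,-0.5,0],[0,0,0],0],[[0,-1,0],[0,0,0],0],[[0,-1,0],[0,0,0],0]]' >/dev/null
python3 -m jog '[[[0,0,0],[0,0,0],0],[[0,0,0],[0,0,0],0],[[0,0,0],[0,0,0],0]]' >/dev/null
python3 -c "
from h import *
rep();lid();c=capture('top');W=pts(c);D=np.load('a.npz')['t']
for n,(u,v) in dict(cupa=(335,120),cupb=(432,207),valve=(280,285),ring=(397,147),gauge=(231,152)).items():
  s=np.s_[v-24:v+25,u-24:u+25]
  for X in(W,D):
    k=X[s].reshape(-1,3);K=tocase(k);k=k[(k[:,2]>8)&((abs(K[:,0])>140)|(K[:,1]<-112)|(K[:,1]>200))]; print(n,k.mean(0).round(1),len(k))
cv2.imwrite('pics/8.png',c['frame'][...,::-1])"
```

```text
t 15.8 case [-84.1 -55.9 254.1] F [-0.7  1.1 -0.1] w 0
top 2839 zmax 115.7 y at [ 81.  35. 116.] ymin -103.4 slope [1.0000e-03 1.0978e+02]
side 1705 zmax 118.8 y at [104. -15. 119.] ymin -103.9 slope [-5.00000e-03  1.11581e+02]
cupa [ 743.9 -103.3   58.2] 775
cupa [ 744.  -103.4   58.4] 771
cupb [ 550.2 -316.2   57.6] 952
cupb [ 550.1 -316.3   57.6] 947
valve [379.2  18.4  46.1] 519
valve [379.2  18.4  45.9] 520
ring [ 693.1 -255.1   14.9] 302
ring [ 693.3 -255.4   15. ] 302
gauge [660.8 124.7  90.5] 427
gauge [660.7 124.8  90.3] 426
```

View pics/8.png

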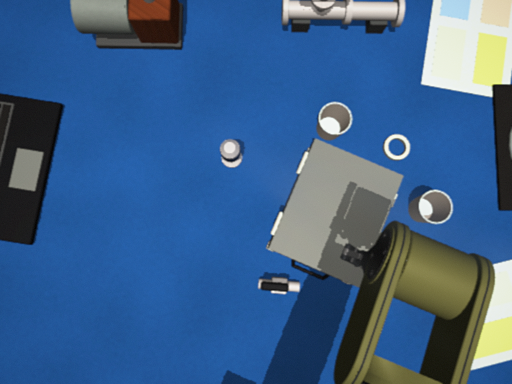

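The lid lies shut over the case (273–402, 140–283). All the outside bystanders are where they began and the arm is clear, so I hand the job in.

```bash
python3 -c "
from plant import job_done
print(job_done())"
```

```text
the job is handed in; nothing more can be done
None
```

The case is closed. With shut fingers I pushed the flap down flat, then went over the open lid and pushed it shut along its arc. The job was handed in after about 16 s of robot time; no verdict was reported.

**Last checks:**
- **Flap:** its upper face measured 64.8 mm with slope about 0 before the lid was closed (65 mm expected).
- **Lid:** its face measured 109.8 mm from the top camera and 111.6 mm from the side camera, with slope within 0.005 rad. The 2 mm difference is within the calibration.
- **Forces:** the highest I read was about 14 N on the flap and 11 N on the lid, at the end stops. The sensor showed almost nothing while either part was swinging, and I only read it when each step ended.
- **Bystanders:** cup_a, cup_b, the valve, the ring and the gauge head are within 0.3 mm of where they began.
- **Not checked:** the blank flange and tube piece were hidden under the flap and lid, so I could not look at them again. The fingers never touched them.
- **Robot:** it stands clear, about 145 mm above the lid.

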